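Close up the follower in the board rack

ROBOT

A 6-joint arm with a two-finger parallel gripper is mounted at the origin on the work surface. World frame = base frame: x ahead of the robot, y to its left, z up, the work surface at z = 0. Lengths are in m, angles in rad, forces in N, time in s.
With the tool pointing down it reaches from about 0.325 to 0.9 m from the base axis. Payload 6.1 kg.
Tool frame: the origin (TCP) lies midway between the tips of the shut fingers; the grasp point (between the pads) lies 19 mm behind it; z points along the fingers, y is the line along which they close (so a half turn about z gives the same grasp; the last joint's range is limited). The gripper opens to 85 mm and grips with 20 to 120 N. Pads are 22 mm wide; open, the fingers measure 114 mm over their backs; the gripper's body (76 mm by 85 mm) begins 54 mm behind the grasp point. The pads swing forward as they close: fully open they stand 13 mm farther back than shut.
Start: joints at [-0.126, 0.22, 1.526, -0, 1.395, -0.126], TCP at [0.625, -0, 0.231] pointing down, gripper open.
Joint ranges: [-2.98, 2.98], [-0.91, 2.08], [0.09, 2.57], [-1.24, 4.39], [0.2, 2.65], [-2.68, 2.68]. Speed limits (rad/s): [2.57, 2.57, 3.01, 3.14, 3.14, 3.14].

INTERFACE

Orientations are given as [roll, pitch, yaw] about the fixed x, y, z axes, in that order (R = Rz(yaw) Ry(pitch) Rx(roll)).
In Python, from plant import movep, move_l, set_joints, gripper_to, hold, inverse_kinematics, observe, get_image, get_calibration, Unreachable, job_done gives the robot as it stands. Calls block until the motion is done:
- movep(position, orientation): joint-space move of the TCP to a pose.
- move_l(position, feed=0.15, rotation=None, max_force=None): straight line of the TCP; rotation=None keeps the orientation; feed is the mean speed in m/s. With max_force (N) it stops when the force on the tool has changed by that much, and returns True; else False.
- set_joints(angles): joint-space move.
- gripper_to(opening, f_grip=None): finger opening in m; f_grip is the grip in N (None keeps the last); returns when the fingers have stopped.
- hold(seconds).
- inverse_kinematics(position, orientation): joint angles nearest the present ones, or None.
- observe(): the state.
- get_image(name): name is "scene" or "side" or "wrist"; returns (picture, depth): 480x640x3 uint8, red, green, blue; 480x640 float32, m along the optical axis (not along the pixel's ray), 0 where there is no reading.
- get_calibration(name): a dict with "intrinsics" (3x3 intrinsics, pixels), "dist_coeffs" ([k1, k2, p1, p2, k3] as OpenCV has them; the pictures are not rectified), "world_from_camera" (4x4, takes a point from camera to world coordinates). Camera axes: x right, y down, z forward; pixel columns grow to the right and rows downward; lengths in m; the calibration is good to about 2 mm. A picture is of the moment at which its call begins: read the wrist's pose just before it. get_calibration takes no time and is no camera call; for the wrist camera it gives the pose at the moment of the call.
A pose or a line that the arm cannot do raises Unreachable and nothing moves.
- job_done(): hands the job in; it is judged then, once.
The state is a dict: "time_s": time; "q": joint angles; "joint_velocities": joint speeds; "joint_torque": joint torques, N m; "eef_pos": TCP position; "tcp_rot": TCP orientation; "ft_force": force on the tool from outside, world axes, zero at the start; "torque": the same for the moment, N m; "opening": finger opening in m; "grasp_force": force on a finger pad.
Only numpy, scipy, OpenCV 4.12 (cv2) and the standard library are available. Lean on these libraries where they do the work, as an engineer would, in place of code of your own. Each camera call takes 0.05 s, during which the arm holds its last target. There are 200 camera calls.

TASK

The marble slab and the wooden board in front of it have slumped back in the steel board rack. Squeeze the follower's release lever, slide the follower up until it has pushed the two upright, and then let go so that its latch drops fully into a notch: the closest notch they leave room for. Ease it up without pressing the slab and board hard together, and leave the board in the back pocket and everything else on the ledge alone.

Things in the scene. Friction and masses are not known exactly. Their poses are not given: they have to be found in the camera images.
- rack: Fixed steel board rack, 235 mm wide (x), 400 long (y), 168 high. Origin: centre of its underside; floor 12 mm up; side rails at x = +-112 mm. The follower slides along y on them. At the +y end is a back pocket, the -y end is open. Along the floor's middle, behind the follower's plate, a fixed strip (18 mm wide, 8 tall) has three square notches, 8 mm long and 22 apart.
- end_frame: Inner wire end frame, fixed, that the slab leans on. Origin and axes are the rack's; its face towards the follower is at y = +104 mm, up to 168 mm high. Frame 6 mm thick; behind it the back pocket, 80 mm deep, then the outer end frame.
- follower (a joint): Slide of the follower (steel plate across the rack, 190 mm wide, 105 tall) along the rack's +y, m. Gap from plate to end frame = 0.150 minus this. About 5 N friction. Starts at 0 to 0.034, rear stop at -0.015, latch behind the strip, which stops it near 0.05 if not squeezed. Latched: about 0.069, 0.091 or 0.113; the strip's slotted screws let all three sit up to 8 mm off: feel for it. 0.7 mm play.
- release (a joint): Release lever, rad: 0 at rest, 0.15 fully squeezed. It lifts the latch's pawl (6.5 mm long along y), which clears the strip from 0.11 on; spring 2.5 N at the lever's bar at rest, 4.2 N squeezed. Reads about 0.1 with the pawl lying on the strip between notches, 0 when dropped fully into one. A latched pawl locks the follower both ways.
- grip (a point): Middle of the follower's squeeze grip at rest, 165 mm above the ledge, axes as the rack's, 68 mm behind (-y) the plate's face. Two level bars along x here: fixed, 12 mm thick, 90 long, centre 16 mm to +y; lever, 10 thick, 68 long, centre 17 mm to -y. 44 mm over both, 23 squeezed: the lever bar moves to the fixed one, so closing about this point draws the follower back 10 mm. Plate top 48 mm lower.
- slab: Loose marble slab, 200 mm wide (x), 15 thick (y), 150 tall (z), about 0.9 kg, next to the inner end frame. Origin: middle of the lower edge of its back (+y) face. At the start it leans back 0.26 rad, its top on the end frame.
- thin_board: Loose wooden board 12 mm thick, 200 wide, 150 tall, 0.25 kg. Origin: middle of the lower edge of its back (+y) face. Of the thin and the thick board one leans on the slab (origin at rack y of about +50 mm), the other stands in the back pocket (y about +151 mm); which is which varies. With the thin one, slab and board are 27 mm thick: closest notch nominally 0.113.
- thick_board: Loose wooden board 34 mm thick, 0.62 kg, else as the thin board. With this one in front of the slab the two are 49 mm thick: closest notch nominally 0.091.
- molcajete: Bystander: three-footed basalt mortar, 196 mm across, 110 mm tall.
- pitcher: Bystander: empty white ceramic pitcher, 136 mm across, 205 mm tall.
- silicone_lid: Bystander: yellow silicone lid, 164 mm across, lying on the bin's cover.
- reamer: Bystander: wooden citrus reamer, 156 mm long, lying on the ledge.
- salt_pot: Bystander: small terracotta salt pot, 90 mm across.
- bin: Bystander, fixed: stainless bin with latched cover, 208 x 268 x 191 mm.
Mind the look-alikes: they are no part of the job. There is more than one size of the thin_board; the one meant has the size given above.

How it is judged:
By the outcome, as a careful person would: the job done as asked, in the order asked, and still so for the second after the job is handed in, with the robot touching nothing.
It also fails if it takes over 45 s, if anything falls off the work surface, if the arm or the gripper's body presses on something with over 40 N, if the wrist force passes 120 N, or if a joint passes its speed limit or range.

## Working session

There is one attempt and no reset: what is moved stays moved. The work goes in short steps, each a Python script; the robot and the scene stay as the last script left them, time stands still between calls to the robot, and variables do not carry over. Pictures are saved under pics/ and viewed, at most 10 in all, crops included, and the job is handed in when it is done.

```bash
ls; mkdir -p pics; python3 - <<'E'
from plant import *
import cv2,numpy as np
for n in("scene","side"):
    im,d=get_image(n); cv2.imwrite(f"pics/{n}.png",im[:,:,::-1]); np.savez(f"pics/{n}.npz",im=im,d=d)
    c=get_calibration(n); print(n,c)
s=observe();print(s)
E
```

```text
pics
scene {'intrinsics': array([[604.50685961,   0.        , 314.04063584],
       [  0.        , 604.50685961, 239.50616593],
       [  0.        ,   0.        ,   1.        ]]), 'dist_coeffs': array([-0.07632934,  0.        ,  0.        ,  0.        ,  0.        ]), 'world_from_camera': array([[-0.47591557,  0.5895754 , -0.65261414,  1.48263139],
       [ 0.87934648,  0.30553231, -0.36523934,  0.48920701],
       [-0.01594143, -0.74769704, -0.66384864,  1.06973198],
       [ 0.        ,  0.        ,  0.        ,  1.        ]])}
side {'intrinsics': array([[547.71561062,   0.        , 324.85190061],
       [  0.        , 547.71561062, 235.63736761],
       [  0.        ,   0.        ,   1.        ]]), 'dist_coeffs': array([-0.07737004,  0.        ,  0.        ,  0.        ,  0.        ]), 'world_from_camera': array([[ 5.34781178e-01,  8.09867853e-01, -2.41087438e-01,
         9.25935233e-01],
       [ 8.44989743e-01, -5.12955353e-01,  1.51225465e-01,
        -2.42476595e-01],
       [-1.19444920e-03, -2.84588944e-01, -9.58648896e-01,
         1.49733236e+00],
       [ 0.00000000e+00,  0.00000000e+00,  0.00000000e+00,
         1.00000000e+00]])}
{'time_s': 0.1, 'q': array([-1.26086746e-01,  2.21160657e-01,  1.52752047e+00, -1.78696836e-05,
        1.39472019e+00, -1.26117102e-01]), 'joint_velocities': array([ 2.05183826e-04, -9.71796153e-04,  7.32588585e-05, -4.90975328e-04,
       -7.77892363e-04,  4.06466440e-04]), 'joint_torque': array([ 6.93603797e-04, -4.98243856e+01, -3.90546799e+01, -2.32586735e-04,
        5.66593517e-03, -2.12633734e-05]), 'eef_pos': array([6.24436686e-01, 6.99401784e-05, 2.30287773e-01]), 'tcp_rot': array([-3.13979614e+00, -2.10051243e-04,  1.57082964e+00]), 'ft_force': array([ 0.03802987,  0.32348296, -0.32320945]), 'torque': array([-0.04610703,  0.01029211, -0.02793863]), 'grasp_force': 0.0, 'opening': 0.0853913090443746}
```

View pics/scene.png

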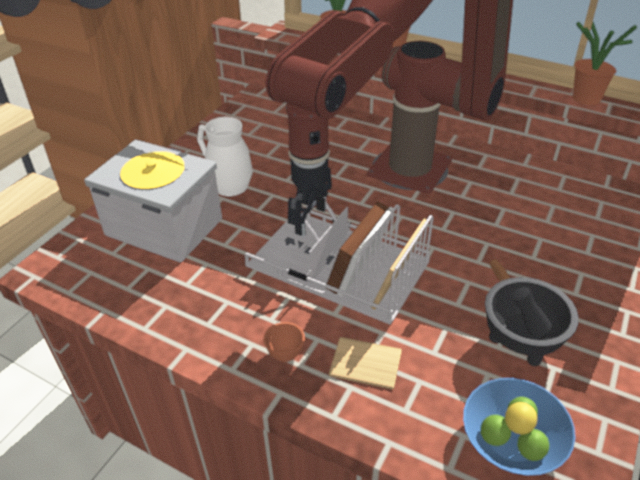

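View pics/side.png

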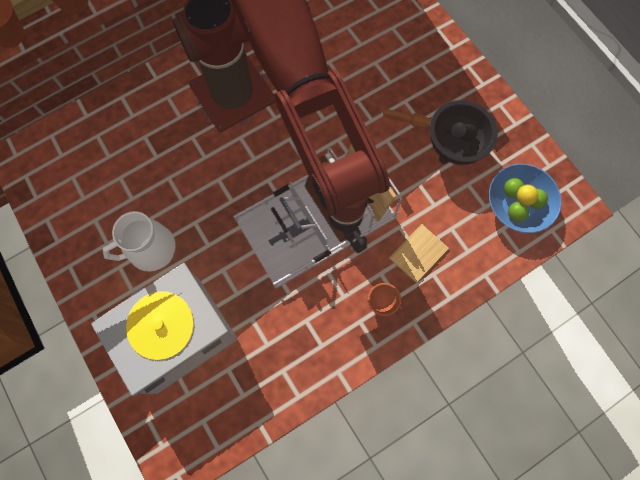

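The scene view shows the rack around (340,265), with the thick dark board leaning on the slab at (360,245) and the thin light board in the back pocket at (405,260). So the nominal notch is 0.091. The side view shows the grip bars near (290,228), with the arm hiding the rest. I'll raise the arm and look again.

```bash
python3 - <<'E'
from plant import *
import cv2,numpy as np
s=observe();p=s['eef_pos']
move_l([0.45,-0.05,0.45],feed=0.3)
for n in("side","wrist","scene"):
    c=get_calibration(n)
    im,d=get_image(n); cv2.imwrite(f"pics/{n}2.png",im[:,:,::-1]); np.savez(f"pics/{n}2.npz",im=im,d=d,K=c['intrinsics'],D=c['dist_coeffs'],T=c['world_from_camera'])
print(c if n=="wrist" else get_calibration("wrist")); print(observe()['time_s'])
a=cv2.imread("pics/side2.png")[130:330,200:440]; cv2.imwrite("pics/side2c.png",cv2.resize(a,(720,600),interpolation=2))
E
```

```text
{'intrinsics': array([[367.76335804,   0.        , 321.99369411],
       [  0.        , 367.76335804, 233.57706979],
       [  0.        ,   0.        ,   1.        ]]), 'dist_coeffs': array([-0.06021998,  0.        ,  0.        ,  0.        ,  0.        ]), 'world_from_camera': array([[ 9.99996513e-01,  9.08972151e-04, -2.47957249e-03,
         4.49502436e-01],
       [ 5.36602854e-05, -9.45700900e-01, -3.25038160e-01,
         3.44425494e-02],
       [-2.64038457e-03,  3.25036894e-01, -9.45697650e-01,
         5.90891695e-01],
       [ 0.00000000e+00,  0.00000000e+00,  0.00000000e+00,
         1.00000000e+00]])}
1.35
```

View pics/wrist2.png

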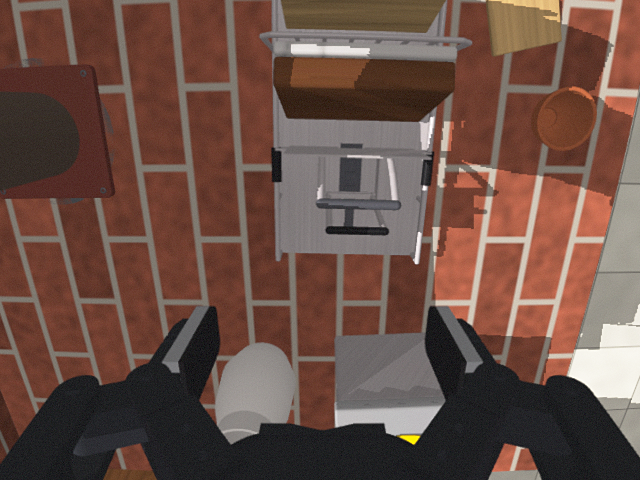

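View pics/side2c.png

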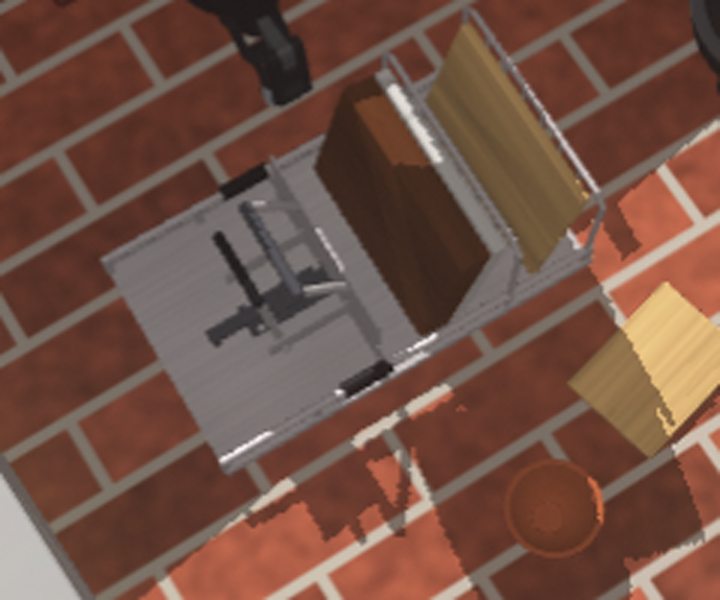

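The wrist view shows the fixed grey bar from (317,203) to (400,205), the black lever bar from (327,230) to (388,231), and the end frame's top rail at row 40. The side crop shows the same bars: lever from (218,236) to (262,305), fixed from (247,208) to (297,290). Next I triangulate them.

```bash
cat > h.py <<'E'
import numpy as np,cv2
def L(n):
    z=np.load(f"pics/{n}.npz"); return z
def ray(z,px):
    u=cv2.undistortPoints(np.array([[px]],float),z['K'],z['D'])[0,0]
    T=z['T']; d=T[:3,:3]@np.r_[u,1]; return T[:3,3],d
def tri(r1,r2):
    (a,d),(b,e)=r1,r2
    s=np.linalg.lstsq(np.c_[d,-e],b-a,rcond=None)[0]
    p,q=a+s[0]*d,b+s[1]*e; return (p+q)/2,np.linalg.norm(p-q)
def plane(r,z): return r[0]+r[1]*(z-r[0][2])/r[1][2]
E
python3 - <<'E'
from h import *
np.set_printoptions(precision=4,suppress=True)
w,s=L("wrist2"),L("side2")
dep=lambda z,p:(lambda r:r[0]+r[1]*float(np.median(z['d'][p[1]-1:p[1]+2,p[0]-1:p[0]+2])))(ray(z,p))
S=lambda x,y:(200+x/3,130+y/3)
for n,a,b in [("levL",(328,230),S(218,236)),("levR",(388,231),S(262,305)),("fixL",(317,203),S(245,206)),("fixR",(400,205),S(298,291))]:
    print(n,*tri(ray(w,a),ray(s,b)))
print("depth lev",dep(w,(357,231)),dep(w,(340,231)),"fix",dep(w,(340,204)),dep(w,(380,205)))
print("floor front corners",plane(ray(w,(277,260)),.02),plane(ray(w,(418,262)),.02))
print("frame top",plane(ray(w,(270,38)),.168),plane(ray(w,(462,43)),.168),dep(w,(300,40)),dep(w,(440,42)))
print("plate top",dep(w,(300,151)),dep(w,(400,152)),plane(ray(w,(280,151)),.117),plane(ray(w,(428,152)),.117))
print("front lower edge board",dep(w,(300,118)),dep(w,(400,118)))
E
```

```text
levL [ 0.4563 -0.1074  0.1631] 0.001490431505594425
levR [ 0.5299 -0.108   0.1643] 0.0020693023785764183
fixL [ 0.4435 -0.0737  0.1598] 0.002969485061416134
fixR [ 0.5394 -0.0749  0.172 ] 0.0024255188227578065
depth lev [ 0.4907 -0.1069  0.1701] [ 0.4702 -0.107   0.1696] fix [ 0.4696 -0.0731  0.171 ] [ 0.5167 -0.0742  0.171 ]
floor front corners [ 0.3722 -0.2089  0.02  ] [ 0.6106 -0.2125  0.02  ]
frame top [0.3941 0.1051 0.168 ] [0.5961 0.1017 0.168 ] [0.4241 0.107  0.1436] [0.5718 0.1018 0.1703]
plate top [ 0.4189 -0.0203  0.0927] [ 0.5584 -0.0245  0.0645] [ 0.395  -0.0176  0.117 ] [ 0.5834 -0.0184  0.117 ]
front lower edge board [0.4159 0.0205 0.0292] [0.5599 0.0212 0.0427]
```

```bash
python3 - <<'E'
from plant import *
import numpy as np
np.set_printoptions(precision=4,suppress=True)
yaw=-0.016; x,y=0.4922,-0.0800
print(inverse_kinematics([x,y,.14],[np.pi,0,yaw]),inverse_kinematics([x,y,.14],[np.pi,0,np.pi+yaw]))
movep([x,y,0.30],[np.pi,0,yaw])
hit=move_l([x,y,0.142],feed=0.12,max_force=8)
s=observe();print(hit,s['eef_pos'],s['ft_force'],s['time_s'])
import cv2
im,d=get_image("scene");cv2.imwrite("pics/s3.png",cv2.resize(im[150:330,210:450,::-1],(800,600),interpolation=2))
E
```

```text
[-0.3194  0.0041  1.9405 -0.      1.197   1.2674] [-0.3194  0.0041  1.9405  0.      1.197  -1.8742]
False [ 0.4928 -0.0802  0.1429] [ 0.7901 -0.6091 -0.8001] 4.2
```

View pics/s3.png

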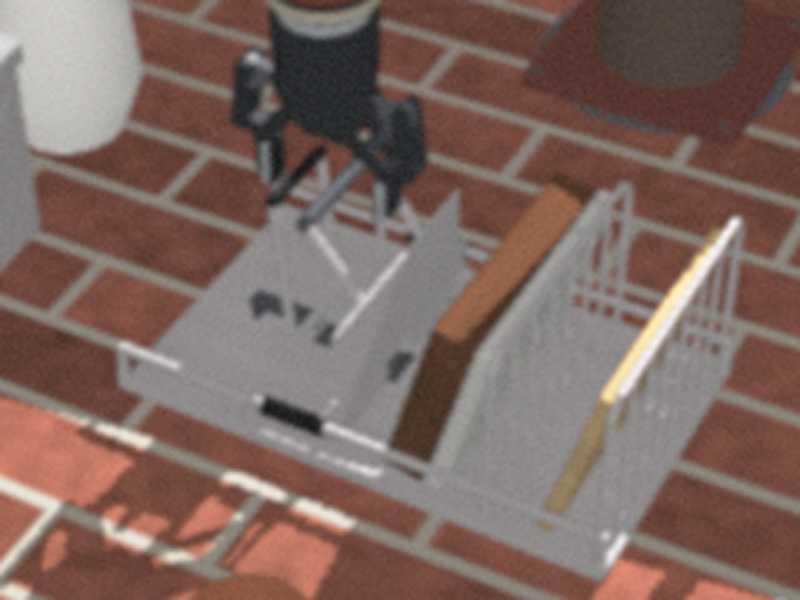

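The crop shows the fingers straddling both bars at about (270,185) and (400,190). I'll squeeze and slide up in short steps while watching the force.

```bash
cat > m.py <<'E'
import numpy as np
U=np.array([0.016,1,0])/np.hypot(.016,1)
E
python3 - <<'E'
from plant import *
from m import *
np.set_printoptions(precision=4,suppress=True)
gripper_to(0.020,20)
s=observe();print(s['opening'],s['grasp_force'],s['ft_force'],s['time_s'])
p0=np.array([0.4922,-0.08,0.142]);f0=s['ft_force']@U
d=0;
for d in [.010,.020,.030,.040,.050,.056,.060,.064,.066,.068]:
    hit=move_l(p0+d*U,feed=0.03 if d<.055 else .015,max_force=25)
    s=observe();print(d,hit,(s['eef_pos']-p0)@U,s['ft_force'],s['opening'],s['time_s'])
    if hit or abs(s['ft_force']@U-f0)>22:break
E
```

```text
0.020981331350978842 19.71267342567444 [-0.7105 -1.4729  5.3551] 4.875
0.01 False 0.0099426851792759 [-0.3121 -2.2964  5.1372] 0.020385485693608908 5.3583
0.02 False 0.01999101458625565 [-0.3228 -2.1187  6.3763] 0.020490584795676618 5.8417
0.03 False 0.030043482978139236 [ 0.7092 -3.152   5.439 ] 0.020524146189206848 6.325
0.04 False 0.03999881691521695 [ 0.9025 -2.6275  6.4407] 0.020598611407181045 6.8083
0.05 False 0.047558224839096844 [  0.4842 -13.1237   3.6354] 0.020249773260225847 7.2917
0.056 False 0.053365944082512926 [  0.874  -13.8062   4.4355] 0.020347848587750995 7.8417
0.06 False 0.057494648788533595 [  0.5176 -13.4378   4.5723] 0.020366304784533804 8.2583
0.064 False 0.0615999506345998 [  1.6965 -12.6937   4.503 ] 0.02057922558793945 8.675
0.066 False 0.06362423813896009 [  0.4094 -12.4185   4.8702] 0.02054682001790981 8.9583
0.068 False 0.06567625958613703 [  0.5558 -11.8269   3.8668] 0.02004020531807318 9.2417
```

```bash
python3 - <<'E'
from plant import *
from m import *
np.set_printoptions(precision=4,suppress=True)
p0=np.array([0.4922,-0.08,0.142])
for d in np.arange(.070,.0941,.002):
    hit=move_l(p0+d*U,feed=0.012,max_force=8)
    s=observe();print(round(d,3),hit,(s['eef_pos']-p0)@U,s['ft_force'],s['opening'],s['time_s'])
    if hit or -s['ft_force']@U>19:break
E
```

```text
0.07 False 0.06769306165104265 [ -0.223  -12.2665   2.7528] 0.020394413288312107 9.5583
0.072 False 0.06974737473326793 [  0.9907 -11.7333   4.6684] 0.02048911274919702 9.875
0.074 False 0.07178651108878054 [  1.4803 -12.2073   4.3385] 0.020553082677805302 10.1917
0.076 False 0.07383929344666884 [  0.7758 -12.8073   4.151 ] 0.020173193508144564 10.5083
0.078 False 0.07586343817259239 [  0.712  -11.1854   3.7254] 0.020419123637373117 10.825
0.08 False 0.07755621375902946 [  1.1953 -12.0663   4.6679] 0.020646710205031053 11.1417
0.082 True 0.0775604332067105 [-0.1664 -3.2956  2.593 ] 0.02034178685831473 11.3667
```

Hard contact came at 77.6 mm of travel, which is about 0.101 and means both are upright. Now I let the lever out and ease back slowly, feeling for the notch.

```bash
python3 - <<'E'
from plant import *
from m import *
import cv2
np.set_printoptions(precision=4,suppress=True)
p0=np.array([0.4922,-0.08,0.142])
gripper_to(0.050,20)
s=observe();print(s['opening'],s['ft_force'],(s['eef_pos']-p0)@U,s['time_s'])
for n in ("scene","side"):
    im,d=get_image(n);cv2.imwrite(f"pics/{n}4.png",im[:,:,::-1])
hit=move_l(p0+.065*U,feed=0.03,max_force=10)
for d in np.arange(.063,.0409,-.002):
    hit=move_l(p0+d*U,feed=0.006,max_force=9)
    s=observe();print(round(d,3),hit,(s['eef_pos']-p0)@U,s['ft_force'],s['grasp_force'],s['time_s'])
    if hit or s['ft_force']@U>14:break
for n in ("scene","side"):
    im,d=get_image(n);cv2.imwrite(f"pics/{n}5.png",im[:,:,::-1])
a=[cv2.resize(cv2.imread(f"pics/scene{k}.png")[160:320,230:430],(400,320),interpolation=2) for k in(4,5)]
b=[cv2.resize(cv2.imread(f"pics/side{k}.png")[140:280,220:420],(400,280),interpolation=2) for k in(4,5)]
cv2.imwrite("pics/v5.png",np.vstack([np.hstack(a),np.hstack(b)]))
E
```

```text
0.04988576222566044 [-0.2288  0.6214  0.4123] 0.07774197344760707 11.7583
0.063 False 0.06309347568053558 [0.2176 0.69   0.5822] 0.2576267905533314 12.9
0.061 False 0.061927798446179544 [0.6634 5.0751 0.9285] 2.535204067826271 13.3833
0.059 False 0.05997969201152994 [-0.4338  5.2192 -0.0617] 2.628701403737068 13.8667
0.057 False 0.05798319656588442 [ 1.1665  5.5125 -0.1026] 2.6148395240306854 14.35
0.055 False 0.054656575344688325 [-0.816   0.41    0.6185] 0.0005909523861191701 14.8333
0.053 False 0.05402105942603723 [0.5933 5.4053 0.5113] 2.9273300617933273 15.3167
0.051 False 0.05382163738913994 [ 1.2109 12.9645  1.0253] 6.512087881565094 15.8
0.049 False 0.05359271253596905 [ 1.2892 20.2604  1.2645] 10.11008083820343 16.2833
```

View pics/v5.png

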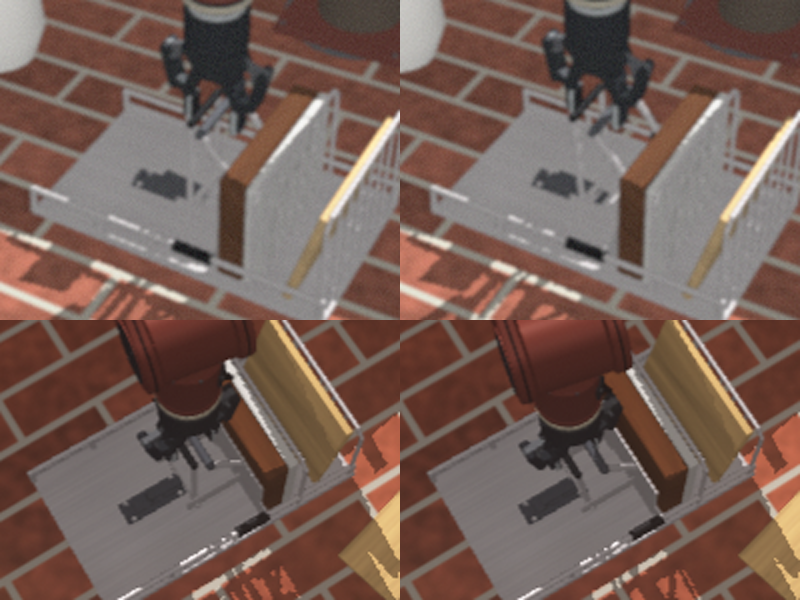

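In the pictures both board and slab stand upright, and the follower is locked with force rising against no motion, about 8.5 mm back (around 0.0925). I'll unload, retreat, and measure the gap between the bars.

```bash
python3 - <<'E'
from plant import *
from m import *
import cv2
p0=np.array([0.4922,-0.08,0.142])
p=p0+.0575*U
move_l(p,feed=0.02,max_force=10)
gripper_to(0.056)
s=observe();print(s['ft_force'],s['time_s'])
print(move_l(p+[0,0,.08],feed=0.08,max_force=8))
movep([0.45,-0.05,0.45],[np.pi,0,np.pi/2])
hold(.3)
for n in("wrist","side"):
    c=get_calibration(n);im,d=get_image(n);np.savez(f"pics/{n}6.npz",im=im,d=d,K=c['intrinsics'],D=c['dist_coeffs'],T=c['world_from_camera'])
    cv2.imwrite(f"pics/{n}6.png",im[:,:,::-1])
print(observe()['time_s'])
cv2.imwrite("pics/w6c.png",cv2.resize(cv2.imread("pics/wrist6.png")[0:280,250:490],(516,600),interpolation=2))
E
```

```text
[ 1.01410253 -0.52980402 -0.35724868] 16.8667
False
19.9083
```

View pics/w6c.png

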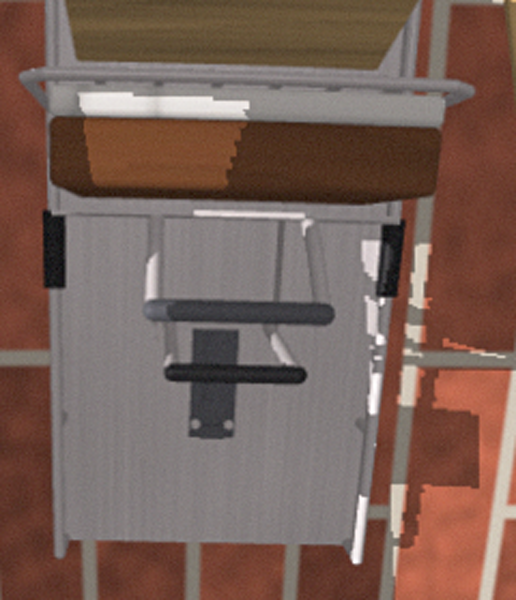

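The crop shows the slab and board upright, the fixed bar at crop row 312 and the lever at row 374. I'll check the bar spacing, which should be 33 mm if the pawl has dropped fully and about 19 mm if it is lying on the strip.

```bash
python3 - <<'E'
from h import *
w=L("wrist6")
P=lambda x,y,z:plane(ray(w,(250+x/2.147,y/2.147)),z)
print(P(238,312,.166),P(236,374,.164),P(250,85,.168))
E
```

```text
[ 0.49322933 -0.00654554  0.166     ] [ 0.49338637 -0.03992815  0.164     ] [0.4957372  0.10327289 0.168     ]
```

```bash
python3 -c "
from plant import *
print(job_done())"
```

```text
the job is handed in; nothing more can be done
None
```

The follower is latched in the middle notch at about 0.091, the pawl is fully dropped (bars measured 33.4 mm apart), and the slab and thick board are upright; I handed the job in at about 20 s, with no verdict returned.

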